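Clamp the white whetstone in the sharpening holder

ROBOT

A 6-joint arm with a two-finger parallel gripper is mounted at the origin on the work surface. World frame = base frame: x ahead of the robot, y to its left, z up, the work surface at z = 0. Lengths are in m, angles in rad, forces in N, time in s.
With the tool pointing down it reaches from about 0.35 to 0.975 m from the base axis. Payload 17.4 kg.
Tool frame: the origin (TCP) lies on the centre line of the jaws, within the pads' length; the fingertips stand 17 mm ahead of it and the grasp point (between the pads) lies 2 mm behind it (env.tip_extent is the distance from the TCP to the fingertips, in m); z points along the fingers, y is the direction in which the jaws open and shut (so a half turn about z gives the same grasp; the last joint's range is limited). The gripper opens to 85 mm and grips with 20 to 120 N. Pads are 22 mm wide; open, the fingers measure 114 mm over their backs; the gripper's body (76 mm by 85 mm) begins 54 mm behind the grasp point. The pads swing forward as they close: fully open they stand 13 mm farther back than shut.
Start: joints at [-1.259, 0.116, 1.442, -0, 1.584, -0.038], TCP at [0.231, -0.634, 0.248] pointing down, gripper open.
Joint ranges: [-2.83, 2.83], [-0.83, 2.19], [0.07, 2.5], [-1.14, 4.28], [0.01, 3], [-2.97, 2.97]. Speed limits (rad/s): [1.89, 1.89, 2.22, 3.14, 3.14, 3.14].

INTERFACE

Orientations are given as a rotation vector (axis times angle).
In Python, from rig import env gives the robot as it stands. The module is installed in compiled form; this text tells all that it offers.
- The arm moves only by the shell command python3 -m inch 'ROWS' [OPENING] [FORCE]. ROWS is JSON, a list of rows, each a list of 6 numbers: the shift along the tool's x, y, z normalised to -1 to 1, where 1 is 15 cm, then the turn, a rotation vector about the tool's x, y, z normalised to -1 to 1, where 1 is pi rad. A call has 1 to 12 rows; each row is the pose to reach, as a shift and turn from the pose commanded when the call began, along the tool's axes at that moment, turning the shorter way round; what a row does not reach only later rows make up. A row lasts 1/8 s, in which the tool goes at most 62.5 mm and 10.7 degrees, less where a joint would pass 70% of its speed; a pose out of reach is approached as far as the arm can. A call with a number of a shift or a turn outside -1 to 1 is refused whole. A call with a gripper value outside its range is refused whole. OPENING is the opening, from -1 (shut) to 1 (fully open), set as the call begins (- or left out, the last holds). The fingers move at their own pace and stop on an object; FORCE is the grip in N (left out, the last holds). Time passes only in rows, so rows that repeat a pose let the fingers close. It gives the time, the measured TCP pose, the force and the opening at its end, in the units of the state.
- env.observe(): the state, without advancing time (a new reading comes with each control period).
- env.camera(name): name is "scene" or "top" or "wrist"; returns a dict with "image" (384x512x3 uint8, blue, green, red), "fx", "fy", "cx", "cy" (pixels), "k1" (the pictures are not rectified: a ray, as slopes to the right and down, at radius r is drawn at 1 + k1 r^2 times it, then the intrinsics apply), "R" (3x3) and "t" (3): a world point X has camera coordinates R X + t; the wrist camera has in their place "hand_eye" (4x4, takes a point from camera to tool coordinates, whose origin is the TCP and whose axes are the flange's). Camera axes: x right, y down, z forward; pixel columns grow to the right and rows downward; lengths in m; the calibration is good to about 2 mm. A picture is of the moment at which its call begins: read the wrist's pose just before it. There is no depth.
- env.finish_job(): hands the job in, once; it reports no verdict.
Trained networks look in the newest picture that a camera, given by its name, has taken for a name from the list of things; names that differ only in an ending like _2 or _b are one class to them, and where a whole thing is asked for, a point or a joint stands for the part that bears it (a point fixed in the world has none). Each returns a list of dicts, best first, with "conf" (0 to 1); they miss things now and then, are a little off and sometimes report something else, mostly with a low value. They report only what shows in the picture. A call takes as long as a camera call. They do not tell look-alikes from the thing itself.
- env.search_frame(camera, target): "location" ([x, y, z] in m, in the coordinates of the camera as it stood for that picture, good to about 4 mm: the middle of the surface that is visible of it).
- env.landmark_of(camera, target): "location" ([x, y, z] in m, in the coordinates of the camera as it stood for that picture, good to about 4 mm: a listed point, or the origin of a listed thing).
The state is a dict: "clock": time; "qpos": joint angles; "qvel": joint speeds; "joint_efforts": joint torques, N m; "position": TCP position; "ee_rot": TCP orientation; "force": force on the tool from outside, world axes, zero at the start; "ft_torque": the same for the moment, N m; "width": finger opening in m.
Only numpy, scipy, OpenCV 4.12 (cv2) and the standard library are available. Lean on these libraries where they do the work, as an engineer would, in place of code of your own. Each camera call takes 0.05 s, during which the arm holds its last target.

TASK

Pick up the white whetstone and lay it gently, flat and square, on the grey bed of the stone holder, between the blue jaw and the aluminium end stop. Then wind the tension wheel clockwise by its red handle until the jaw holds the stone firmly against the stop and the dial needle stands in the green band, never letting the needle reach the red. Let go, and leave the brown stone, the spray bottle and the bowl where they are.

Things in the scene. Friction and masses are not known exactly. Their poses are not given: they have to be found in the camera images.
- white_stone_center (a point): centre of the loose white whetstone, a block 60 (x) x 180 (y) x 35 (z) mm, about 0.6 kg; starts lying flat on the counter; axes along its edges, y along its length, z up
- brown_stone_center (a point): centre of the brown whetstone, same size and mass as the white one, also lying flat on the counter; to be left alone
- holder: the stone holder, fixed to the counter: steel base 100 x 450 mm, 15 mm thick, white gear housing with the wheel at its -y end, bed along y. Origin at counter level under the middle of the base; z up, y along the bed from jaw to stop
- bed (a point): point on top of the grey bed, on its centre line, 50 mm above the counter, at y = 75 mm in the holder's frame; axes as the holder's. The bed is a ledge 50 mm wide, 290 mm long along y; the stone lies on it lengthwise, centred, its centre then 17.5 mm above this height, overhanging the ledge by 5 mm on either side
- bar (a point): middle of a steel bar of 16 mm diameter, 140 mm long along the holder's y, 280 mm above the counter, over the far (+x) side of the wheel, on a 14 mm post at each end; it blocks an upright hand, so work at the wheel with the hand leaning 35 degrees along the wheel's axis, from the holder's -x side
- dial (a point): centre of the round white dial, 86 mm across, lying flat on an arm of the jaw's carriage beside the bed (97 mm to the +x side of its centre line), 80 mm above the counter; it travels along with the carriage; it has a black needle, a green band and a red band
- stop_face (a point): lower middle (1 mm above the bed) of the face of the aluminium end stop that the stone's end bears on; the stop is 56 mm wide and 36 mm high and lies on the +y side of this point; it does not move in a run, but is set anywhere from 165 to 185 mm along +y from the holder's origin; axes as the holder's
- jaw_face (a point): lower middle (2 mm above the bed) of the stone-side face of the blue sprung jaw, 56 mm wide, 36 mm high; it travels along the holder's +y towards the stop, 8 mm for each radian of the wheel, until it meets the stone; then only its spring is compressed
- wheel_hub (a point): centre of the upper face of the black tension wheel, 136 mm in diameter, 12 mm thick; the wheel is on a sloping face: its axis leans 35 degrees from vertical towards the holder's -x, i.e. it points along (-0.574, 0, 0.819) in the holder's frame. This point's z is that axis, and it turns with the wheel
- wheel_handle (a point): centre of the red upright cylindrical handle on the wheel, 24 mm in diameter, 48 mm long, parallel to the wheel's axis and 52 mm from it; this point is 28 mm above the wheel's upper face; the handle spins freely on its own pin, so the hand can keep its orientation while it carries the handle round the circle
- wheel (a joint): angle of the tension wheel in rad, 0 = fully open, growing clockwise as seen from above, up to 7.2. A brake needing about 0.28 N m holds it wherever it is left (about 5.5 N at the handle while the jaw is free; about 9 N when the needle is in the green, from the jaw's spring)
- needle (a joint): dial needle in rad: 0 with the jaw free, growing (clockwise from above) as the stone compresses the jaw's spring, 0.96 rad per radian of the wheel once the stone is clamped between jaw and stop. Green band from 0.96 to 1.44 (middle 1.2; the jaw then presses with some 22 N), red from 1.68
- spray: loose clear spray-water bottle with a green cap, 66 mm in diameter, 190 mm high, a bystander; origin at the centre of its underside
- bowl: loose blue ceramic bowl, 130 mm across, 60 mm high, a bystander; origin at the centre of its underside
Not all that is in view belongs to the job. Of the things that look like the part that bears white_stone_center, the largest one is meant.

How it is judged:
On the way:
1. the white stone lies released, flat and square on the bed, with the jaw not yet pressing it (x of white_stone_center in the frame of holder between -0.01 and 0.01 m and z of white_stone_center in the frame of holder between 0.062 and 0.073 m and angle between the y axis of white_stone_center and the y axis of holder, either way round below 0.1 rad and (angle between white_stone_center's own z axis and vertical below 0.06 rad or angle between white_stone_center's own z axis and vertical above 3.08 rad) and contact force between white_stone and the fingers below 0.3 N and value of joint needle below 0.2 rad), for 0.2 s.
At the end, for the whole second after the job is handed in: The white stone rests flat on the bed, within 10 mm of its middle, square within 0.1 rad, its end within 3.5 mm of the stop; the needle stands between 0.9 and 1.5 rad (green band and its edges); the brown stone, spray bottle and bowl are within 30 mm of where they were (x of white_stone_center in the frame of holder between -0.01 and 0.01 m and z of white_stone_center in the frame of holder between 0.062 and 0.073 m and angle between the y axis of white_stone_center and the y axis of holder, either way round below 0.1 rad and (angle between white_stone_center's own z axis and vertical below 0.06 rad or angle between white_stone_center's own z axis and vertical above 3.08 rad) and horizontal distance between white_stone_center and stop_face below 0.0935 m and value of joint needle between 0.9 and 1.5 rad and linear speed of white_stone below 0.02 m/s and distance of each of brown_stone_center, spray, bowl from where it was at the start of the episode below 0.03 m); the robot touches nothing.
It fails at once if the needle reaches the red (stone overtightened) (value of joint needle above 1.68 rad).
It fails at once if the white stone is dropped from more than about 15 mm (falls faster than 0.55 m/s out of the fingers) (linear speed of white_stone above 0.55 m/s and contact force between white_stone and the fingers below 0.1 N).
It fails at once if the brown stone, the spray bottle or the bowl is displaced by more than 30 mm (distance of any of brown_stone_center, spray, bowl from where it was at the start of the episode above 0.03 m).
It also fails if it takes over 64 s, if anything falls off the work surface, if the arm or the gripper's body presses on something with over 40 N, if the wrist force passes 120 N, or if a joint passes its speed limit or range.

## Working session

There is one attempt and no reset: what is moved stays moved. The work goes in short steps, Python scripts to look and compute and a shell command to move; the robot and the scene stay as the last step left them, time stands still between calls to the robot, and variables do not carry over. Pictures are saved under pics/ and viewed, and the job is handed in when it is done.

```bash
ls; mkdir -p pics; cat > h.py <<'E'
import numpy as np, cv2
from rig import env
from scipy.spatial.transform import Rotation as Rn
def snap(name, fn):
    c=env.camera(name); cv2.imwrite('pics/'+fn,c['image']); return c
def cam_pose(c,s=None):
    # returns Rcw (cam->world), origin
    if 'R' in c: 
        R=np.array(c['R']);t=np.array(c['t']); return R.T,-R.T@t
    H=np.array(c['hand_eye']); Rt=Rn.from_rotvec(s['ee_rot']).as_matrix()
    return Rt@H[:3,:3], Rt@H[:3,3]+np.array(s['position'])
def toworld(c,p,s=None):
    R,o=cam_pose(c,s); return R@np.array(p)+o
def pix(c,X,s=None):
    R,o=cam_pose(c,s); p=R.T@(np.array(X)-o); a=p[:2]/p[2]; a=a*(1+c['k1']*(a@a)); return np.array([c['fx']*a[0]+c['cx'],c['fy']*a[1]+c['cy']])
def ray(c,uv,s=None):
    d=np.array([(uv[0]-c['cx'])/c['fx'],(uv[1]-c['cy'])/c['fy']]); a=d.copy()
    for _ in range(20): a=d/(1+c['k1']*(a@a))
    R,o=cam_pose(c,s); return o,R@np.array([a[0],a[1],1])
def onz(c,uv,z,s=None):
    o,d=ray(c,uv,s); return o+d*(z-o[2])/d[2]
E
python3 - <<'E'
from h import *
s=env.observe(); print(s)
names=['white_stone_center','brown_stone_center','holder','bed','bar','dial','stop_face','jaw_face','wheel_hub','wheel_handle','spray','bowl']
for cn in ['scene','top','wrist']:
    s=env.observe(); c=snap(cn,cn+'0.png')
    print(cn,c['fx'],c['k1'],np.round(cam_pose(c,s)[1],3))
    for n in names:
        for f in ('landmark_of',):
            r=getattr(env,f)(cn,n)
            print(n,[(np.round(toworld(c,q['location'],s),3).tolist(),round(q['conf'],2),np.round(pix(c,toworld(c,q['location'],s),s)).tolist()) for q in r])
print(env.observe()['clock'], env.tip_extent)
E
```

```text
pics
{'clock': 0.0, 'qpos': array([-1.25878157e+00,  1.16485463e-01,  1.44227299e+00, -5.09418415e-06,
        1.58397494e+00, -3.77750485e-02]), 'qvel': array([-5.58320193e-04,  1.11932914e-03, -1.73595421e-03, -3.43108462e-04,
       -8.90967407e-05,  1.35248562e-03]), 'joint_efforts': array([ 9.65951804e-04, -7.31985569e+01, -6.32492280e+01,  5.45591024e-05,
        6.21700776e-03, -1.24119339e-05]), 'position': array([ 0.23127759, -0.63396402,  0.24755771]), 'ee_rot': array([-3.09255502e+00, -5.46455101e-01,  2.52768067e-04]), 'force': array([0.8358918 , 0.38703171, 0.59682085]), 'ft_torque': array([0.00179706, 0.02799729, 0.01354452]), 'width': 0.08554149870140976}
scene 399.54846117488 0.04386602464451868 [1.008 0.377 1.162]
white_stone_center [([0.221, -0.285, 0.007], 0.87, [228.0, 131.0]), ([0.381, -0.261, 0.02], 0.6, [208.0, 160.0]), ([0.72, -0.036, 0.084], 0.36, [197.0, 258.0])]
brown_stone_center [([0.386, 0.253, 0.018], 0.59, [336.0, 230.0])]
holder [([0.625, -0.006, -0.001], 0.86, [227.0, 250.0])]
bed [([0.639, 0.064, 0.05], 0.8, [242.0, 258.0])]
bar [([0.647, -0.165, 0.
[... 1374 characters left out ...]
.721, -0.036, 0.08], 0.33, [259.0, 118.0]), ([0.612, -0.438, -0.002], 0.19, [370.0, 154.0])]
jaw_face [([0.625, -0.033, 0.051], 0.38, [258.0, 147.0])]
wheel_hub [([0.584, -0.144, 0.111], 0.67, [292.0, 156.0])]
wheel_handle [([0.589, -0.093, 0.147], 0.63, [278.0, 153.0])]
spray [([0.613, -0.437, -0.007], 0.92, [369.0, 153.0]), ([0.647, -0.163, 0.28], 0.59, [304.0, 127.0])]
bowl [([0.628, 0.447, -0.007], 0.93, [125.0, 149.0])]
wrist 343.13626322331817 -0.01950388090303998 [ 0.297 -0.611  0.375]
white_stone_center [([0.306, -0.458, 0.013], 0.93, [115.0, 26.0])]
brown_stone_center []
holder []
bed []
bar []
dial []
stop_face []
jaw_face []
wheel_hub []
wheel_handle []
spray []
bowl []
1.95 0.017
```

View pics/top0.png

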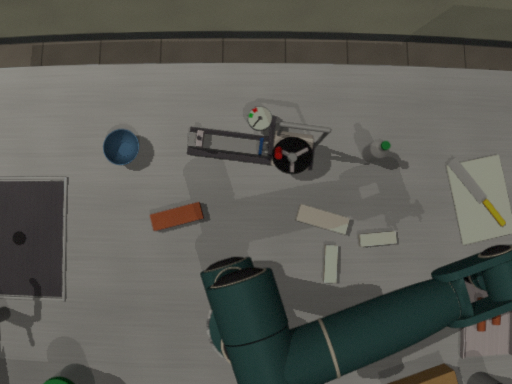

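View pics/scene0.png

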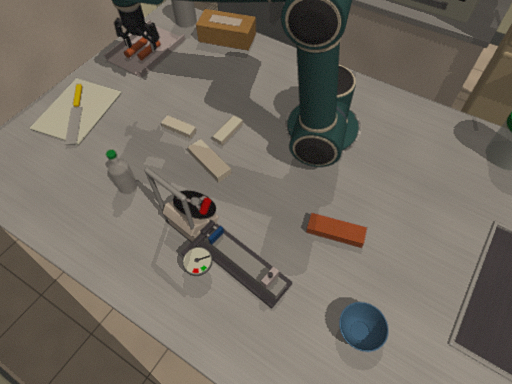

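```bash
python3 - <<'E'
import cv2
a=cv2.imread('pics/top0.png'); cv2.imwrite('pics/top0w.png',cv2.resize(a[180:300,270:420],None,fx=5,fy=5,interpolation=cv2.INTER_CUBIC)); cv2.imwrite('pics/top0h.png',cv2.resize(a[90:190,180:330],None,fx=5,fy=5,interpolation=cv2.INTER_CUBIC))
E
```

```text
(no output)
```

View pics/top0w.png

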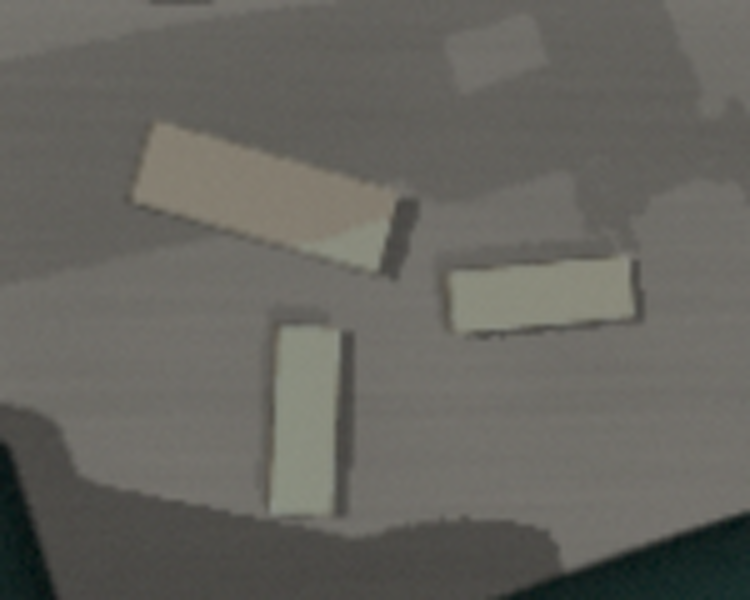

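View pics/top0h.png

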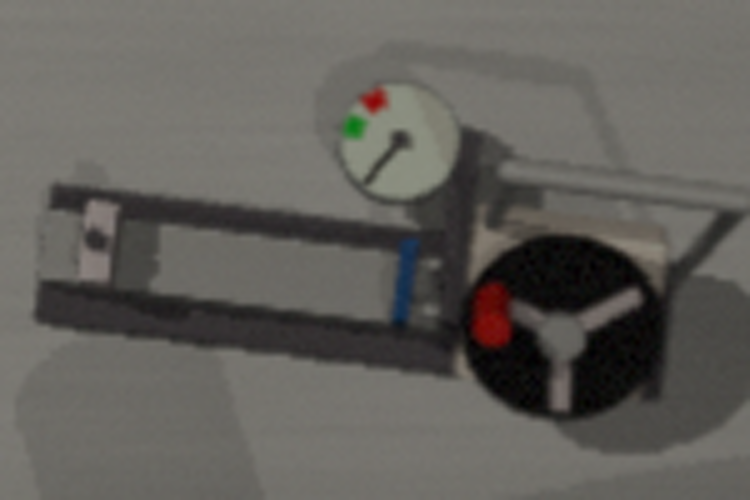

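```bash
python3 - <<'E'
from h import *
c=env.camera('top')
# A corners (top face z=.035)
P=[onz(c,(270+u/5-.4,180+v/5-.4),.035) for u,v in [(155,120),(133,202),(380,272),(402,192)]]
P=np.array(P);print(P.round(4), np.linalg.norm(np.diff(np.vstack([P,P[:1]]),axis=0),axis=1).round(4))
print(P.mean(0)); v=(P[3]+P[2]-P[0]-P[1])/2;print('long dir',v,np.degrees(np.arctan2(v[1],v[0])))
for n,q in {'baseTL':(52,184),'baseBL':(38,320),'baseTR':(445,232),'baseBR':(450,375)}.items():
    print(n,onz(c,(180+q[0]/5-.4,90+q[1]/5-.4),.015).round(4))
for n,q in {'stopface':(116,242),'jawface':(393,280)}.items():
    print(n,onz(c,(180+q[0]/5-.4,90+q[1]/5-.4),.086).round(4))
for n,q in {'stopface':(116,242),'jawface':(395,280)}.items():
    print(n,onz(c,(180+q[0]/5-.4,90+q[1]/5-.4),.05).round(4))
a=cv2.imread('pics/scene0.png'); cv2.imwrite('pics/s0h.png',cv2.resize(a[140:310,130:300],None,fx=4,fy=4,interpolation=cv2.INTER_CUBIC))
E
```

```text
[[ 0.4291 -0.1807  0.035 ]
 [ 0.3722 -0.1652  0.035 ]
 [ 0.3236 -0.3378  0.035 ]
 [ 0.3792 -0.3537  0.035 ]] [0.0589 0.1793 0.0578 0.18  ]
[ 0.37602203 -0.25937423  0.035     ]
long dir [-0.049294   -0.17276247  0.        ] -105.92494252970391
baseTL [0.704  0.2097 0.015 ]
baseBL [0.6059 0.2181 0.015 ]
baseTR [ 0.6697 -0.0707  0.015 ]
baseBR [ 0.5673 -0.0741  0.015 ]
stopface [0.649  0.1562 0.086 ]
jawface [ 0.6233 -0.0319  0.086 ]
stopface [0.6556 0.1598 0.05  ]
jawface [ 0.6292 -0.0342  0.05  ]
```

View pics/s0h.png

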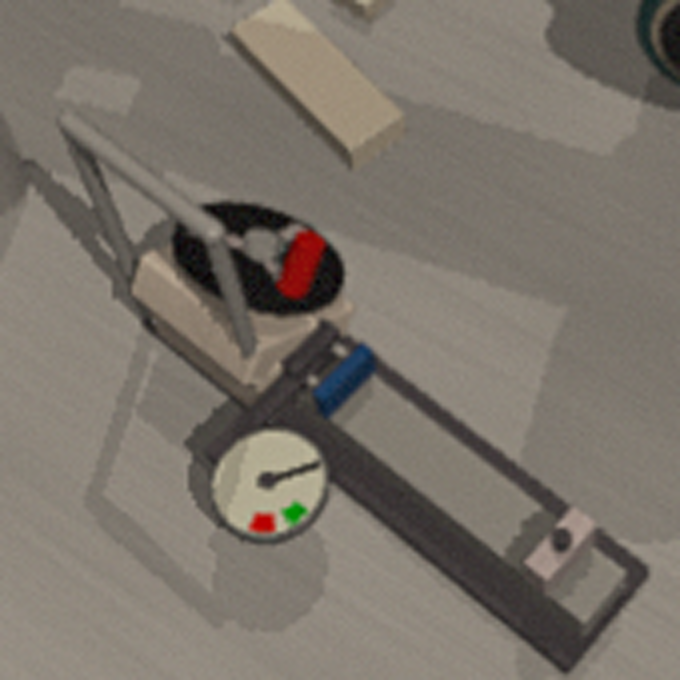

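```bash
cat >> h.py <<'E'
def rows_to(p,R):
    s=env.observe(); R0=Rn.from_rotvec(s['ee_rot']).as_matrix(); 
    d=R0.T@(np.array(p)-s['position'])/.15; w=Rn.from_matrix(R0.T@R).as_rotvec()/np.pi
    print('clock',round(s['clock'],2),'row',np.round(np.r_[d,w],4).tolist(),'dist',np.linalg.norm(d)*.15,'deg',np.linalg.norm(w)*180)
def Rdown(yaw_y):
    # tool z down, tool y at angle yaw_y deg
    a=np.radians(yaw_y); y=np.array([np.cos(a),np.sin(a),0]); z=np.array([0,0,-1.]); return np.c_[np.cross(y,z),y,z]
def Rhold(yawdeg): return Rn.from_euler('z',yawdeg,degrees=True).as_matrix()
E
python3 - <<'E'
from h import *
s=env.observe(); print(Rn.from_rotvec(s['ee_rot']).as_matrix().round(3)); print(env.camera('wrist')['hand_eye'])
for y in (-15.9,164.1): rows_to([.376,-.2594,.16],Rdown(y))
E
```

```text
[[ 0.939  0.343  0.   ]
 [ 0.343 -0.939  0.   ]
 [ 0.     0.    -1.   ]]
[[-1.49345203e-03 -9.61480676e-01 -2.74868478e-01  6.94017949e-02]
 [ 9.99998513e-01 -1.67282873e-03  4.18173387e-04  5.32653487e-04]
 [-8.61873515e-04 -2.74867444e-01  9.61481745e-01 -1.26699832e-01]
 [ 0.00000000e+00  0.00000000e+00  0.00000000e+00  1.00000000e+00]]
clock 2.05 row [1.7624, -2.0163, 0.5886, -0.0, 0.0, -0.3003] dist 0.41129050540590956 deg 54.05905490624912
clock 2.05 row [1.7624, -2.0163, 0.5886, 0.0, 0.0, 0.6997] dist 0.41129050540590956 deg 125.94094520990734
```

```bash
python3 -m inch '[[0.4,-0.45,0.1,0,0,-0.06],[0.7,-0.8,0.15,0,0,-0.11],[0.88,-1.0,0.2,0,0,-0.15],[0.88,-1.0,0.2,0,0,-0.15]]' 1 ; python3 - <<'E'
from h import *
rows_to([.376,-.2594,.16],Rdown(-15.9))
E
```

```text
clock: 2.55
position: [0.3048, -0.4454, 0.2182]
ee_rot: [2.878, 1.259, 0.001]
force: [-0.0, -0.6, 0.2]
width: 0.0855
clock 2.55 row [1.2327, -0.4928, 0.3881, 0.0001, -0.0001, -0.1491] dist 0.20746529783689371 deg 26.840969855189154
```

```bash
python3 -m inch '[[0.4,-0.2,0.13,0,0,-0.05],[0.75,-0.35,0.26,0,0,-0.1],[1.0,-0.46,0.39,0,0,-0.149],[1.0,-0.49,0.39,0,0,-0.149],[1.0,-0.49,0.39,0,0,-0.149]]' ; python3 - <<'E'
from h import *
s=env.observe(); c=snap('wrist','w1.png')
for n in ['white_stone_center']:
    for q in env.landmark_of('wrist',n): print(q['conf'],toworld(c,q['location'],s))
rows_to([.376,-.2594,.16],Rdown(-15.9))
E
```

```text
clock: 3.18
position: [0.3524, -0.2887, 0.1605]
ee_rot: [2.512, 1.885, -0.0]
force: [0.4, -0.0, 0.3]
width: 0.0857
0.82 [ 0.37471138 -0.26092596  0.01561046]
0.82 [ 0.2223411  -0.29166788  0.00713507]
0.77 [ 0.3072661  -0.45570139  0.01313123]
clock 3.27 row [0.2356, 0.0957, 0.0038, 0.0003, 0.0002, -0.0021] dist 0.0381498349896779 deg 0.3847759457272606
```

View pics/w1.png

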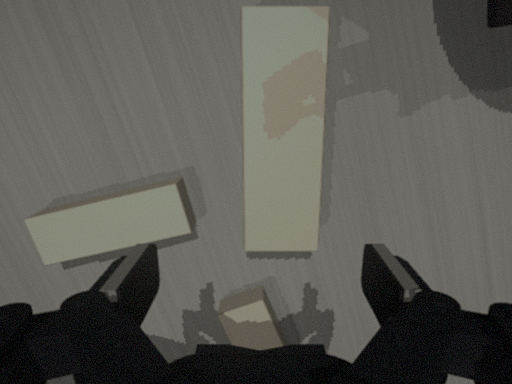

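```bash
python3 - <<'E'
from h import *
s=env.observe(); c=env.camera('wrist')
P=np.array([onz(c,uv,.035,s) for uv in [(242,6),(245,251),(318,251),(329,6)]])
print(P.round(4), np.linalg.norm(np.diff(np.vstack([P,P[:1]]),axis=0),axis=1).round(4))
print(P.mean(0)); v=(P[0]+P[3]-P[1]-P[2])/2; a=np.degrees(np.arctan2(v[1],v[0])); print(a)
m=P.mean(0)
rows_to([m[0],m[1],.024],Rdown(a-90))
E
```

```text
[[ 0.3757 -0.1678  0.035 ]
 [ 0.3251 -0.3397  0.035 ]
 [ 0.3817 -0.3564  0.035 ]
 [ 0.4315 -0.1841  0.035 ]] [0.1792 0.059  0.1793 0.0581]
[ 0.37851449 -0.26202873  0.035     ]
73.75269729164894
clock 3.33 row [0.2239, 0.1166, 0.9094, 0.0002, 0.0002, -0.0002] dist 0.14156652396666253 deg 0.05236669069576691
```

```bash
python3 -m inch '[[0.22,0.105,0.2,0,0,0],[0.22,0.105,0.5,0,0,0],[0.22,0.105,0.8,0,0,0],[0.22,0.105,0.9,0,0,0],[0.22,0.105,0.9,0,0,0]]' 1; python3 -m inch '[[0,0,0,0,0,0],[0,0,0,0,0,0],[0,0,0,0,0,0],[0,0,0,0,0,0],[0,0,0,0,0,0]]' -1 60
```

```text
clock: 3.95
position: [0.3766, -0.2613, 0.025]
ee_rot: [-2.512, -1.886, 0.0]
force: [-0.3, 0.0, 1.1]
width: 0.0855
clock: 4.58
position: [0.3776, -0.2617, 0.027]
ee_rot: [2.509, 1.885, 0.001]
force: [-0.4, -0.6, 8.8]
width: 0.0589
```

```bash
python3 -m inch '[[0,0,-0.1,0,0,0],[0,0,-0.4,0,0,0],[0,0,-0.8,0,0,0],[0,0,-1,0,0,0],[0,0,-1,0,0,0]]'; python3 - <<'E'
from h import *
s=env.observe(); c=snap('wrist','w2.png'); print(s['width'],s['force'])
E
```

```text
clock: 5.2
position: [0.3772, -0.2612, 0.1776]
ee_rot: [2.508, 1.885, 0.002]
force: [0.6, -0.0, -7.8]
width: 0.0587
0.05872422092126643 [ 0.60360117 -0.03688705 -7.80724785]
```

View pics/w2.png

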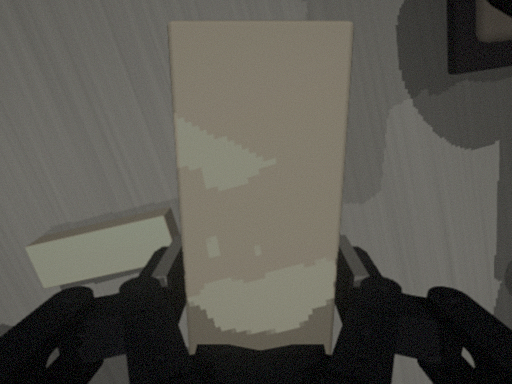

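```bash
python3 - <<'E'
from h import *
c=env.camera('wrist'); H=np.array(c['hand_eye'])
s={'ee_rot':[0,0,0],'position':[0,0,0]}
for z in (-.006,-.008,-.010):
    print([onz(c,uv,z,s).round(4).tolist() for uv in [(169,22),(353,22),(188,342),(334,342)]])
Rw=Rn.from_rotvec(env.observe()['ee_rot']).as_matrix(); print(Rw.round(3))
rows_to([.59,.03,.25],Rdown(-7.4))
E
```

```text
[[0.0904, -0.0292, -0.006], [0.0903, 0.0303, -0.006], [-0.033, -0.0303, -0.006], [-0.0331, 0.0313, -0.006]]
[[0.09, -0.0287, -0.008], [0.0899, 0.0298, -0.008], [-0.0313, -0.0298, -0.008], [-0.0314, 0.0308, -0.008]]
[[0.0897, -0.0282, -0.01], [0.0896, 0.0293, -0.01], [-0.0296, -0.0293, -0.01], [-0.0297, 0.0303, -0.01]]
[[ 0.278  0.961 -0.001]
 [ 0.961 -0.278  0.001]
 [ 0.    -0.001 -1.   ]]
clock 5.3 row [2.2563, 0.8302, -0.5083, -0.0003, -0.0002, -0.0485] dist 0.36860597889772373 deg 8.73916806346851
```

```bash
python3 -m inch '[[0.35,0,0,0,0,-0.01],[0.7,0,0,0,0,-0.03],[1.0,0,0,0,0,-0.048],[1.0,0,0,0,0,-0.048],[1.0,0,0,0,0,-0.048]]'; python3 - <<'E'
from h import *
rows_to([.44,.0615,.18],Rdown(-7.2))
E
```

```text
clock: 5.92
position: [0.4178, -0.1166, 0.1733]
ee_rot: [-2.36, -2.071, 0.002]
force: [-0.0, -0.4, -7.3]
width: 0.0583
clock 5.92 row [1.1964, -0.0081, -0.0444, -0.0007, -0.0001, -0.0016] dist 0.17958378591484017 deg 0.3109959656939314
```

```bash
python3 -m inch '[[0.35,0,0,0,0,0],[0.7,0,0,0,0,0],[1.0,0.1,0,0,0,0],[1.0,0.4,0,0,0,0],[1.0,0.7,0,0,0,0],[1.0,0.95,0,0,0,0],[1.0,0.95,0,0,0,0],[1.0,0.95,0,0,0,0]]'; python3 - <<'E'
from h import *
rows_to([.637,.0615,.15],Rdown(-7.2))
s=env.observe(); c=snap('wrist','w3.png')
for n in ['stop_face','dial','holder','bed']:
    for q in env.landmark_of('wrist',n): print(n,q['conf'],toworld(c,q['location'],s).round(4))
E
```

```text
clock: 6.92
position: [0.5787, 0.0125, 0.1737]
ee_rot: [-2.363, -2.069, 0.002]
force: [0.5, 0.6, -7.4]
width: 0.0583
clock 6.92 row [0.3753, 0.3425, 0.1573, -0.0006, 0.0001, -0.0021] dist 0.07977780633744878 deg 0.40218211263939196
stop_face 0.7 [0.5767 0.0145 0.1622]
dial 0.72 [ 0.7226 -0.0389  0.0814]
```

View pics/w3.png

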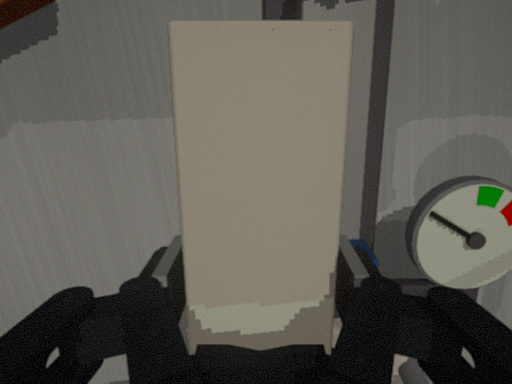

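```bash
cat > ov.py <<'E'
from h import *
import sys
def box(c,img,O,Rh,x0,x1,y0,y1,z0,z1,col,k,off):
    P=[[x,y,z] for x in(x0,x1) for y in (y0,y1) for z in (z0,z1)]
    Q=[pix(c,O+Rh@np.array(p)) for p in P]
    Q=[((q-off+.5)*k-.5) for q in Q]
    for i in range(8):
        for j in range(i+1,8):
            if bin(i^j).count('1')==1: cv2.line(img,tuple(int(round(v*16)) for v in Q[i]),tuple(int(round(v*16)) for v in Q[j]),col,1,cv2.LINE_AA,4)
ox,oy,yaw,yj,ys=map(float,sys.argv[1:6])
O=np.array([ox,oy,0]);Rh=Rhold(yaw)
for n,off,wh,k in (('top',(180,95),(100,80),8),('scene',(170,210),(130,100),6)):
    c=env.camera(n); a=cv2.imread(f'pics/{n}0.png')
    off=np.array(off); img=cv2.resize(a[off[1]:off[1]+wh[1],off[0]:off[0]+wh[0]],None,fx=k,fy=k,interpolation=cv2.INTER_CUBIC)
    box(c,img,O,Rh,-.05,.05,-.225,.225,0,.015,(0,255,255),k,off)
    box(c,img,O,Rh,-.028,.028,ys,ys+.02,.051,.087,(0,255,0),k,off)
    box(c,img,O,Rh,-.028,.028,yj-.012,yj,.052,.088,(255,0,255),k,off)
    cv2.imwrite(f'pics/ov_{n}_{sys.argv[6]}.png',img)
print(env.observe()['clock'])
E
python3 ov.py .627 -.007 -7.2 -.026 .165 a
```

```text
7.275
```

View pics/ov_top_a.png

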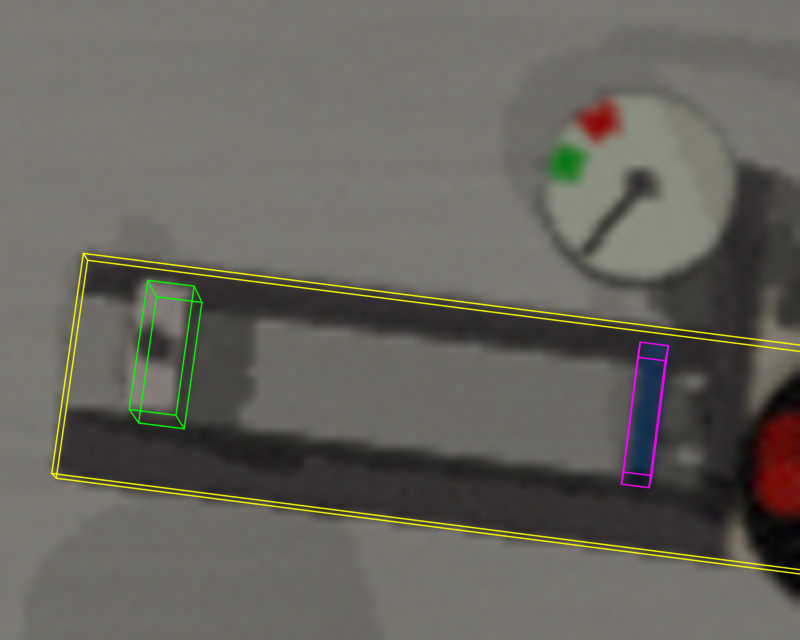

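View pics/ov_scene_a.png

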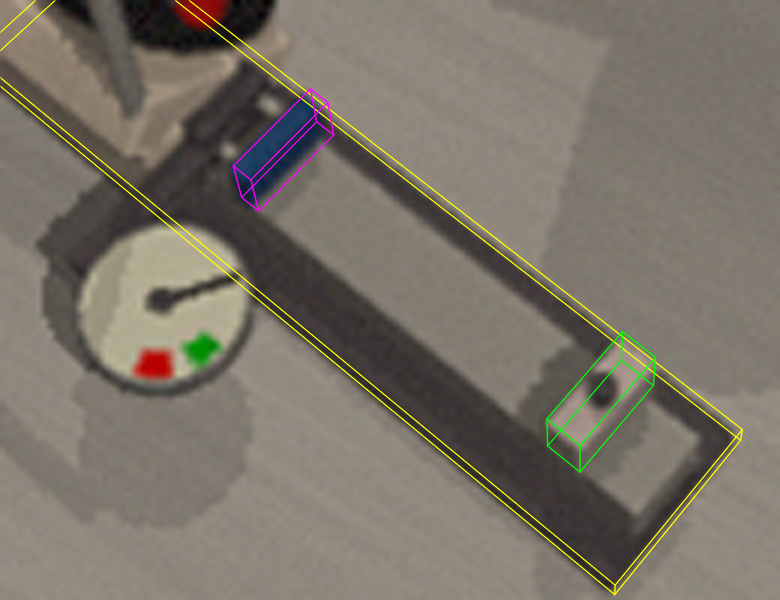

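```bash
python3 - <<'E'
from h import *
rows_to([.6365,.0615,.13],Rdown(-7.2))
E
python3 -m inch '[[0.2,0.15,0,0,0,0],[0.375,0.34,0.05,0,0,-0.002],[0.375,0.34,0.15,0,0,-0.002],[0.375,0.34,0.29,0,0,-0.002],[0.375,0.34,0.29,0,0,-0.002],[0.375,0.34,0.29,0,0,-0.002]]'; python3 - <<'E'
from h import *
s=env.observe()
rows_to([.6365,.0615,.079],Rdown(-7.2))
c=snap('wrist','w4.png');c=snap('scene','s4.png');a=cv2.imread('pics/s4.png'); cv2.imwrite('pics/s4c.png',cv2.resize(a[150:310,130:330],None,fx=4,fy=3.75,interpolation=cv2.INTER_CUBIC))
E
```

```text
clock 7.28 row [0.3675, 0.3385, 0.3009, 0.0002, -0.0, -0.0016] dist 0.0874827145075414 deg 0.2930066118612761
clock: 8.02
position: [0.6369, 0.0621, 0.1318]
ee_rot: [2.356, 2.078, 0.001]
force: [-0.0, -0.8, -6.7]
width: 0.0589
clock 8.03 row [-0.0047, -0.0025, 0.3522, 0.0001, -0.0, 0.0002] dist 0.052832602238986594 deg 0.04248989729046884
```

View pics/s4c.png

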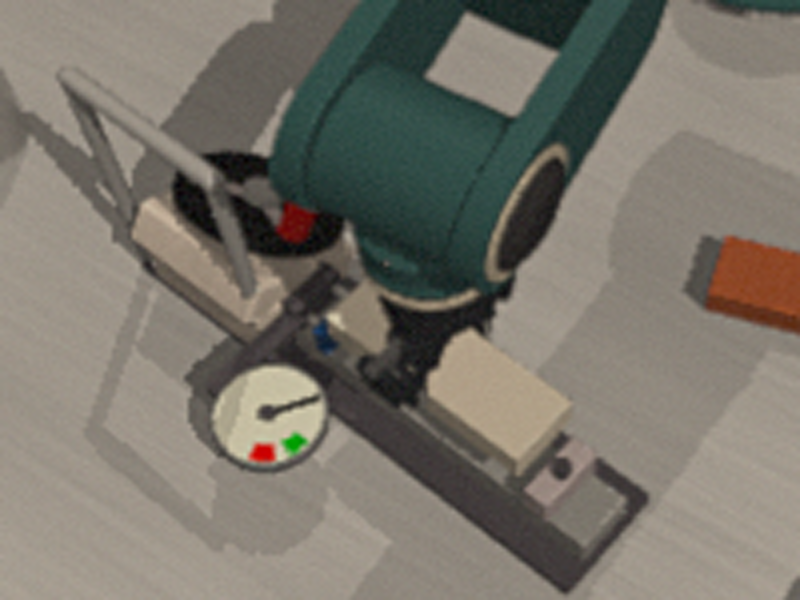

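View pics/w4.png

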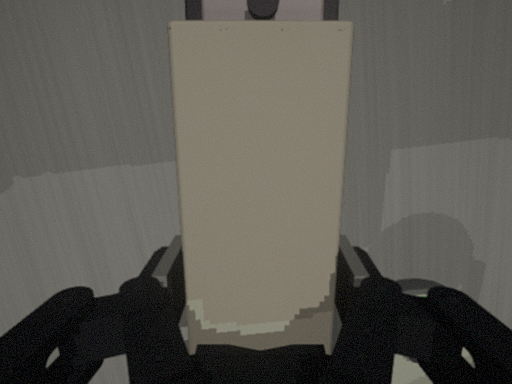

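```bash
python3 -m inch '[[0,0,0.1,0,0,0],[0,0,0.18,0,0,0],[0,0,0.25,0,0,0],[0,0,0.3,0,0,0],[0,0,0.33,0,0,0],[0,0,0.33,0,0,0]]'; python3 - <<'E'
from h import *
s=env.observe();print(s['force'],s['ft_torque'])
c=snap('scene','s5.png');a=cv2.imread('pics/s5.png'); cv2.imwrite('pics/s5c.png',cv2.resize(a[150:310,130:330],None,fx=4,fy=3.75,interpolation=cv2.INTER_CUBIC))
E
```

```text
clock: 8.88
position: [0.637, 0.0625, 0.0816]
ee_rot: [-2.355, -2.079, 0.0]
force: [-0.5, -0.4, -6.9]
width: 0.0584
[-0.53551293 -0.4182551  -6.94175501] [-0.0352096  -0.00602013  0.01057819]
```

View pics/s5c.png

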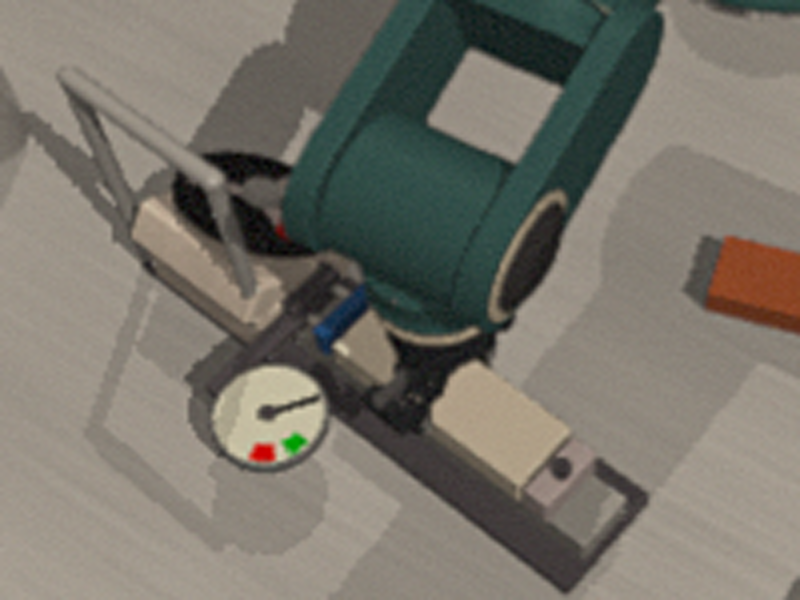

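```bash
python3 -m inch '[[0,0,0.012,0,0,0],[0,0,0.024,0,0,0],[0,0,0.03,0,0,0],[0,0,0.03,0,0,0]]'
```

```text
clock: 9.43
position: [0.6371, 0.0625, 0.0773]
ee_rot: [-2.355, -2.079, 0.0]
force: [0.2, 0.9, -6.9]
width: 0.0587
```

```bash
python3 -m inch '[[0,0,0.01,0,0,0],[0,0,0.02,0,0,0],[0,0,0.02,0,0,0]]'
```

```text
clock: 9.8
position: [0.6372, 0.0626, 0.077]
ee_rot: [2.355, 2.079, 0.001]
force: [-16.9, -1.7, 19.7]
width: 0.0585
```

```bash
python3 -m inch '[[0,0,-0.01,0,0,0],[0,0,-0.013,0,0,0],[0,0,-0.013,0,0,0]]'
```

```text
clock: 10.18
position: [0.6373, 0.0625, 0.0771]
ee_rot: [2.355, 2.079, 0.001]
force: [-6.3, 0.3, 7.1]
width: 0.0592
```

```bash
python3 -m inch '[[0,0,0,0,0,0],[0,0,0,0,0,0],[0,0,0,0,0,0]]' 1; python3 -m inch '[[0,0,-0.2,0,0,0],[0,0,-0.5,0,0,0],[-0.1,0,-0.9,0,0,0],[-0.3,-0.3,-1,0,0,0],[-0.3,-0.3,-1,0,0,0],[-0.3,-0.3,-1,0,0,0]]';  python3 - <<'E'
from h import *
s=env.observe(); c=snap('wrist','w6.png')
c=snap('scene','s6.png');a=cv2.imread('pics/s6.png'); cv2.imwrite('pics/s6c.png',cv2.resize(a[150:310,130:330],None,fx=4,fy=3.75,interpolation=cv2.INTER_CUBIC))
E
```

```text
clock: 10.55
position: [0.6372, 0.0625, 0.0762]
ee_rot: [2.355, 2.079, 0.0]
force: [0.2, 0.5, 0.1]
width: 0.0857
clock: 11.3
position: [0.587, 0.0235, 0.2261]
ee_rot: [2.356, 2.078, 0.0]
force: [0.0, -0.3, -0.8]
width: 0.0852
```

View pics/s6c.png

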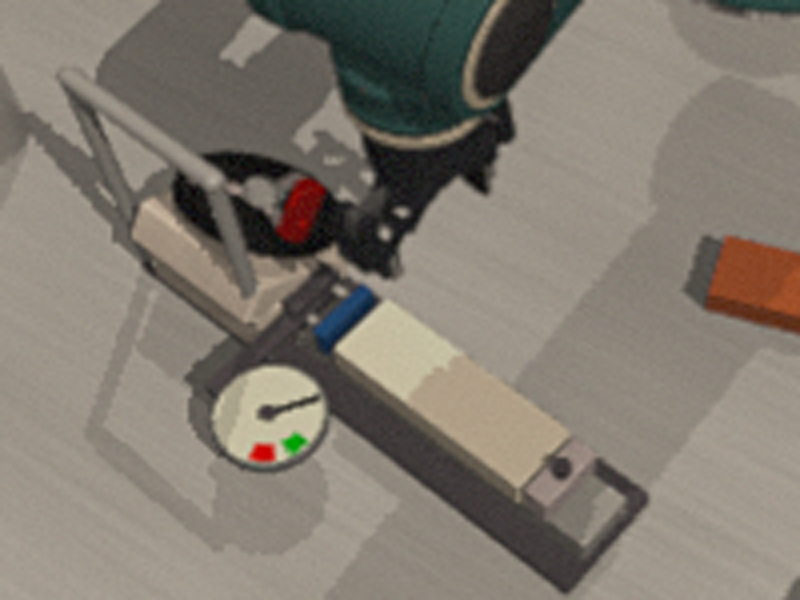

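View pics/w6.png

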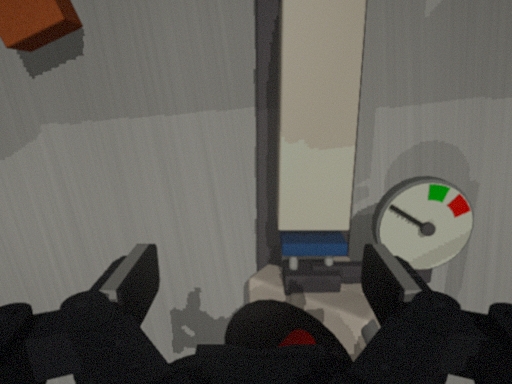

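```bash
cat > ow.py <<'E'
from h import *
import sys
hub=np.array(list(map(float,sys.argv[1:4]))); th=float(sys.argv[4]); tag=sys.argv[5]; files=sys.argv[6:]
yaw=-7.2; Rh=Rhold(yaw); ax=Rh@np.array([-.5736,0,.8192]); xp=Rh@np.array([.8192,0,.5736]); yh=Rh@np.array([0,1,0])
def P(ang,r,h): return hub+ax*h+r*(np.sin(ang)*xp+np.cos(ang)*yh)   # ang grows clockwise from +y toward +x
def dr(c,img,pts,col,k,off):
    Q=np.array([((pix(c,p)-off+.5)*k-.5)*16 for p in pts]).round().astype(int); cv2.polylines(img,[Q],False,col,1,cv2.LINE_AA,4)
if __name__=='__main__':
  t=np.linspace(0,2*np.pi,60)
  for f in files:
    n='top' if f.startswith('top') else 'scene'; c=env.camera(n); a=cv2.imread('pics/'+f)
    off=np.array((265,95) if n=='top' else (140,160)); wh=(80,80) if n=='top' else (100,75); k=8
    img=cv2.resize(a[off[1]:off[1]+wh[1],off[0]:off[0]+wh[0]],None,fx=k,fy=k,interpolation=cv2.INTER_CUBIC)
    dr(c,img,[P(u,.068,0) for u in t],(0,255,255),k,off)
    dr(c,img,[P(u,.004,0) for u in t],(0,255,255),k,off)
    for h in (.004,.052):
        dr(c,img,[P(th,.052,h)+.012*(np.sin(u)*xp+np.cos(u)*yh) for u in t],(0,255,0),k,off)
    cv2.imwrite('pics/ow_%s_%s.png'%(n,tag),img)
  print('handle',P(th,.052,.028).round(4))
E
python3 ow.py .5855 -.1425 .1135 .3 a top0.png s6.png
```

```text
handle [ 0.5883 -0.0928  0.1453]
```

View pics/ow_top_a.png

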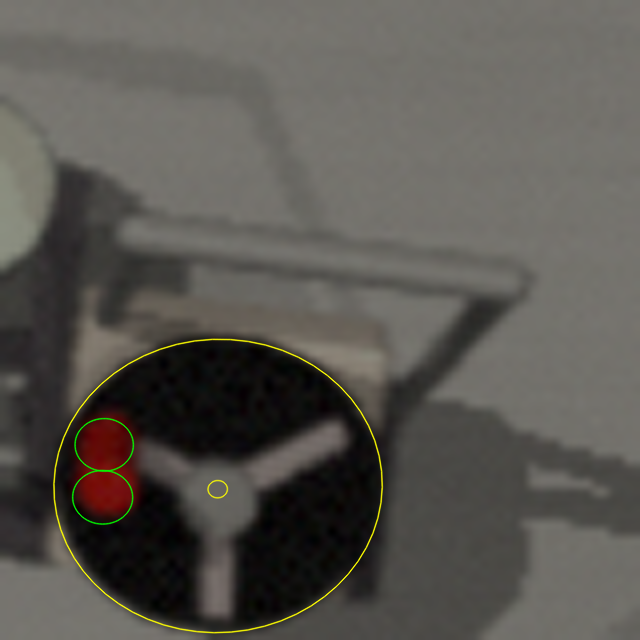

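View pics/ow_scene_a.png

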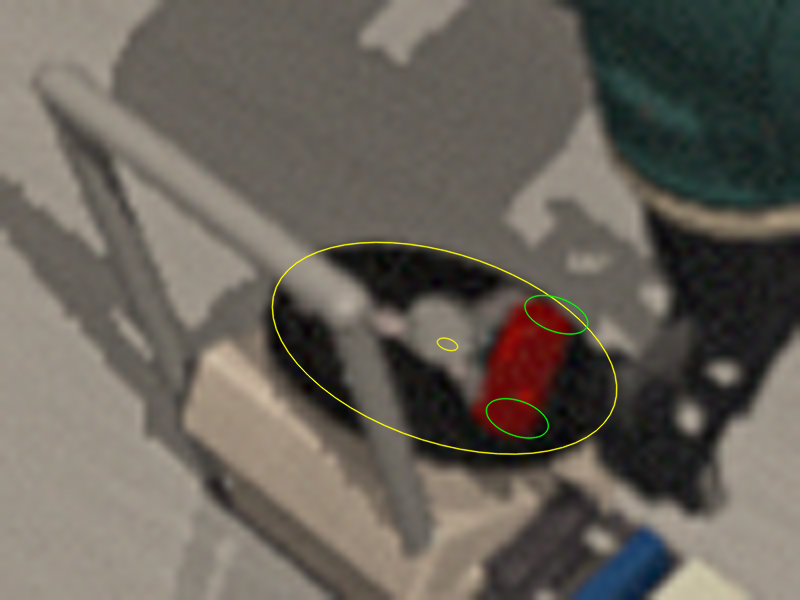

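```bash
python3 ow.py .586 -.1455 .110 .38 b top0.png s6.png
```

```text
handle [ 0.5918 -0.0976  0.144 ]
```

View pics/ow_top_b.png

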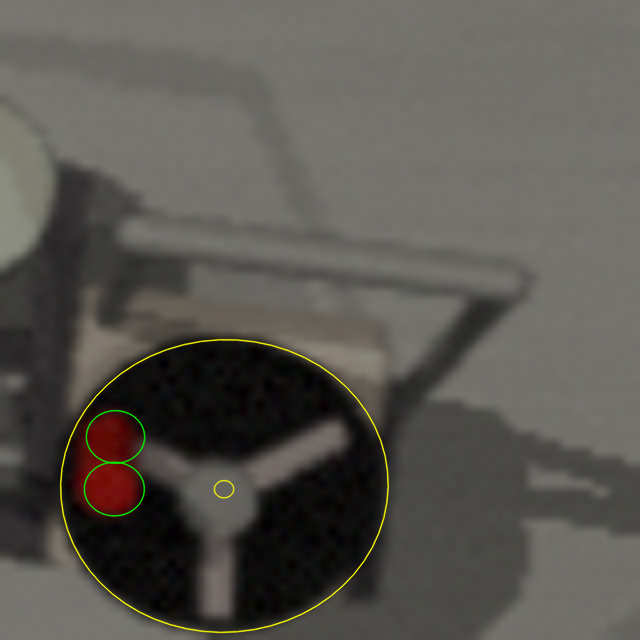

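View pics/ow_scene_b.png

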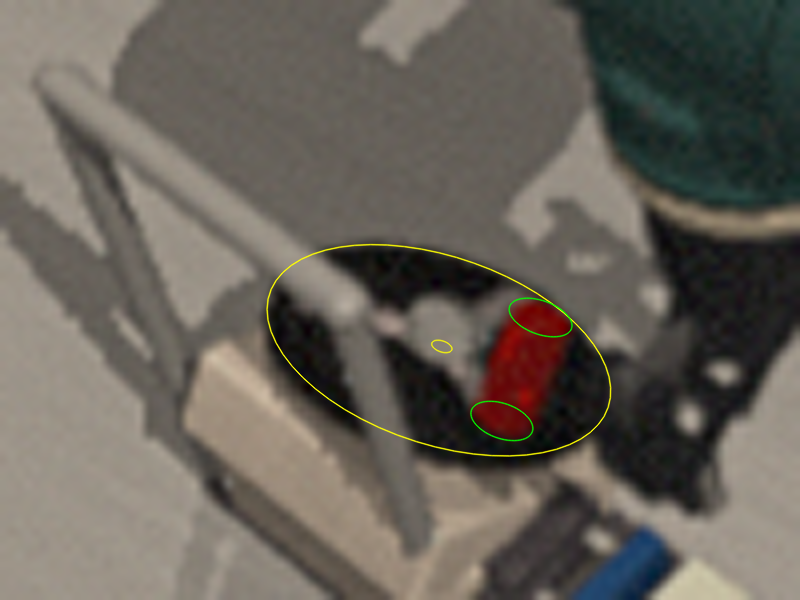

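```bash
cat >> h.py <<'E'
YAW=-7.2; RH=Rhold(YAW); AX=RH@np.array([-.5736,0,.8192]); XP=RH@np.array([.8192,0,.5736]); YH=RH@np.array([0,1.,0]); HUB=np.array([.586,-.144,.111])
RW=np.c_[YH,XP,-AX]   # tool x=YH,y=XP,z=-AX
def PW(ang,h,r=.052): return HUB+AX*h+r*(np.sin(ang)*XP+np.cos(ang)*YH)
E
python3 - <<'E'
from h import *
print(np.linalg.det(RW)); p=PW(.37,.032); print(p)
rows_to(p+.1*AX,RW)
E
```

```text
1.0001056
[ 0.58914859 -0.09553141  0.14800038]
clock 11.6 row [-0.787, -0.2704, -0.029, -0.1948, -0.0001, 0.0005] dist 0.12490567793407875 deg 35.068065195625756
```

```bash
python3 -m inch '[[-0.1,-0.2,-0.1,-0.05,0,0],[-0.3,-0.25,-0.1,-0.1,0,0],[-0.6,-0.27,-0.06,-0.15,0,0],[-0.787,-0.27,-0.03,-0.195,0,0],[-0.787,-0.27,-0.03,-0.195,0,0],[-0.787,-0.27,-0.03,-0.195,0,0]]'; python3 - <<'E'
from h import *
s=env.observe();print(s['qpos'].round(2)); c=snap('wrist','w7.png')
for n in ['wheel_handle','wheel_hub']:
    for q in env.landmark_of('wrist',n): print(n,q['conf'],toworld(c,q['location'],s).round(4))
rows_to(PW(.37,.032),RW)
print('pix',[pix(c,PW(.37,h),s).round() for h in (.004,.028,.052)], pix(c,HUB,s))
c=snap('scene','s7.png')
E
```

```text
clock: 12.35
position: [0.5323, -0.0884, 0.2313]
ee_rot: [1.972, 1.74, 0.55]
force: [0.7, 0.2, 1.4]
width: 0.0854
[-0.25 -0.55  2.11  0.09  0.97 -0.15]
wheel_handle 0.58 [ 0.5896 -0.0987  0.1531]
wheel_handle 0.38 [ 0.7225 -0.0416  0.0839]
wheel_hub 0.87 [ 0.5863 -0.1439  0.1142]
clock 12.5 row [-0.0041, -0.0071, 0.6717, 0.0002, -0.0005, 0.0006] dist 0.10076788223368228 deg 0.13839890808853758
pix [array([258., 183.]), array([258., 192.]), array([257., 202.])] [235.11657669 238.55576421]
```

View pics/w7.png

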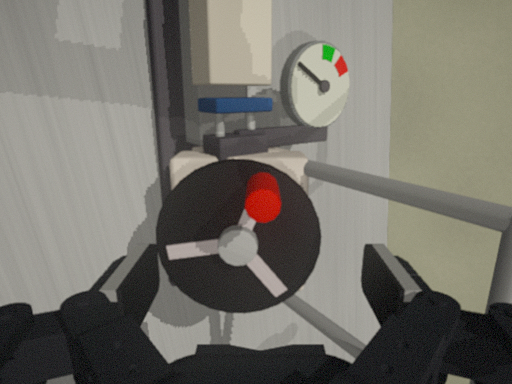

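View pics/s7.png

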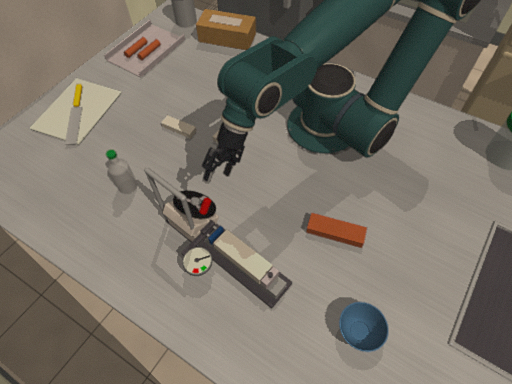

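```bash
python3 -m inch '[[0,0.015,0.2,0,0,0],[0,0.015,0.45,0,0,0],[0,0.015,0.62,0,0,0],[0,0.015,0.67,0,0,0],[0,0.015,0.67,0,0,0]]'; python3 - <<'E'
from h import *
s=env.observe(); c=snap('wrist','w8.png')
E
```

```text
clock: 13.18
position: [0.5913, -0.0957, 0.1499]
ee_rot: [1.971, 1.74, 0.55]
force: [-0.1, -0.6, 0.3]
width: 0.0855
```

View pics/w8.png

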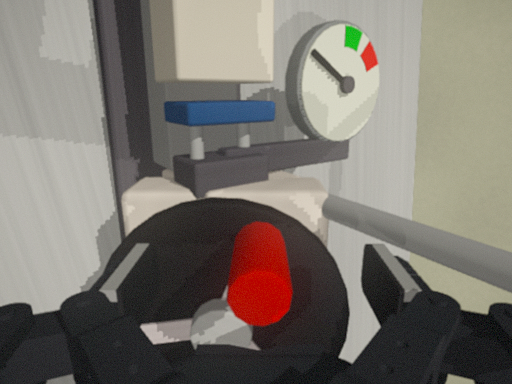

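```bash
python3 -m inch '[[0,0,0,0,0,0],[0,0,0,0,0,0],[0,0,0,0,0,0],[0,0,0,0,0,0],[0,0,0,0,0,0],[0,0,0,0,0,0]]' -1 50; python3 - <<'E'
from h import *
s=env.observe(); c=snap('wrist','w9.png'); print(s['force'])
R0=Rn.from_rotvec(s['ee_rot']).as_matrix(); d=RW.T@(s['position']-HUB); print(d, np.hypot(d[0],d[1]), np.arctan2(d[1],d[0]))
E
```

```text
clock: 13.98
position: [0.591, -0.0961, 0.1503]
ee_rot: [1.971, 1.739, 0.55]
force: [-7.7, -0.3, 5.7]
width: 0.0229
[-7.68079131 -0.33660429  5.65383344]
[ 0.04810661  0.02169025 -0.0327527 ] 0.05277038174000396 0.4235844199117104
```

View pics/w9.png

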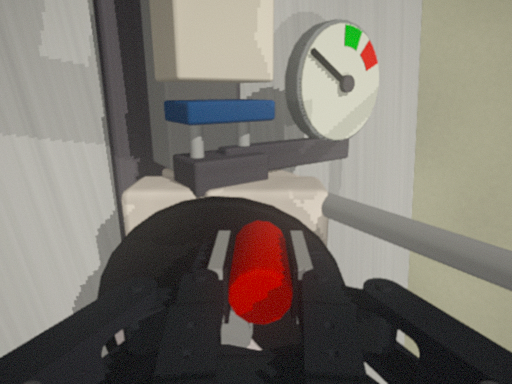

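```bash
cat > tab.py <<'E'
import sys,numpy as np
a=list(map(float,sys.argv[1:])); t0=a[0]
for t in a[1:]: print(t, round(.3467*(np.cos(t)-np.cos(t0)),3), round(.3467*(np.sin(t)-np.sin(t0)),3))
E
python3 tab.py .383 .48 .62 .77 .92 1.07 1.22 1.37
```

```text
0.48 -0.014 0.031
0.62 -0.039 0.072
0.77 -0.073 0.112
0.92 -0.112 0.146
1.07 -0.155 0.175
1.22 -0.202 0.196
1.37 -0.252 0.21
```

```bash
python3 -m inch '[[-0.014,0.031,0,0,0,0],[-0.039,0.072,0,0,0,0],[-0.073,0.112,0,0,0,0],[-0.112,0.146,0,0,0,0],[-0.155,0.175,0,0,0,0],[-0.155,0.175,0,0,0,0]]'; cat > look.py <<'E'
from h import *
import sys
s=env.observe(); c=snap('wrist',sys.argv[1]); f=RW.T@s['force']; print('F tool',f.round(1))
HUB2=HUB+.0023*XP
d=RW.T@(s['position']-HUB2); print(d.round(4), np.hypot(d[0],d[1]).round(4), np.arctan2(d[1],d[0]).round(3))
E
python3 look.py w10.png; python3 tab.py 1.07 1.2 1.35 1.5 1.65 1.8 1.95 2.1 2.25 2.4
```

```text
clock: 14.78
position: [0.6094, -0.1223, 0.1653]
ee_rot: [1.971, 1.739, 0.549]
force: [-9.7, -2.1, 5.3]
width: 0.0231
F tool [-3.3 -4.6 -9.7]
[ 0.0245  0.0456 -0.0327] 0.0518 1.078
1.2 -0.041 0.019
1.35 -0.091 0.034
1.5 -0.142 0.042
1.65 -0.194 0.041
1.8 -0.245 0.034
1.95 -0.295 0.018
2.1 -0.341 -0.005
2.25 -0.384 -0.034
2.4 -0.422 -0.07
```

View pics/w10.png

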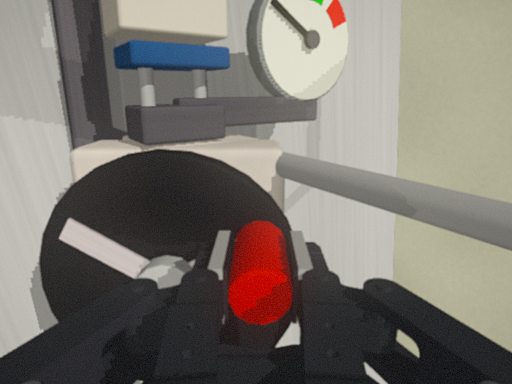

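```bash
python3 -m inch '[[-0.041,0.019,0,0,0,0],[-0.091,0.034,0,0,0,0],[-0.142,0.042,0,0,0,0],[-0.194,0.041,0,0,0,0],[-0.194,0.041,0,0,0,0]]'; cat >> look.py <<'E'
c=snap('scene','s'+sys.argv[1]); a=c['image']; cv2.imwrite('pics/sc'+sys.argv[1],cv2.resize(a[170:300,150:310],None,fx=5,fy=4.6,interpolation=cv2.INTER_CUBIC))
E
python3 look.py w11.png; python3 tab.py 1.65 1.8 1.95 2.1 2.25 2.4
```

```text
clock: 15.45
position: [0.6106, -0.1515, 0.1686]
ee_rot: [1.972, 1.74, 0.55]
force: [-9.9, 0.6, 5.3]
width: 0.0227
F tool [ -0.6  -5.  -10. ]
[-0.0044  0.0515 -0.0327] 0.0517 1.656
1.8 -0.051 -0.008
1.95 -0.101 -0.024
2.1 -0.148 -0.046
2.25 -0.19 -0.076
2.4 -0.228 -0.111
```

View pics/scw11.png

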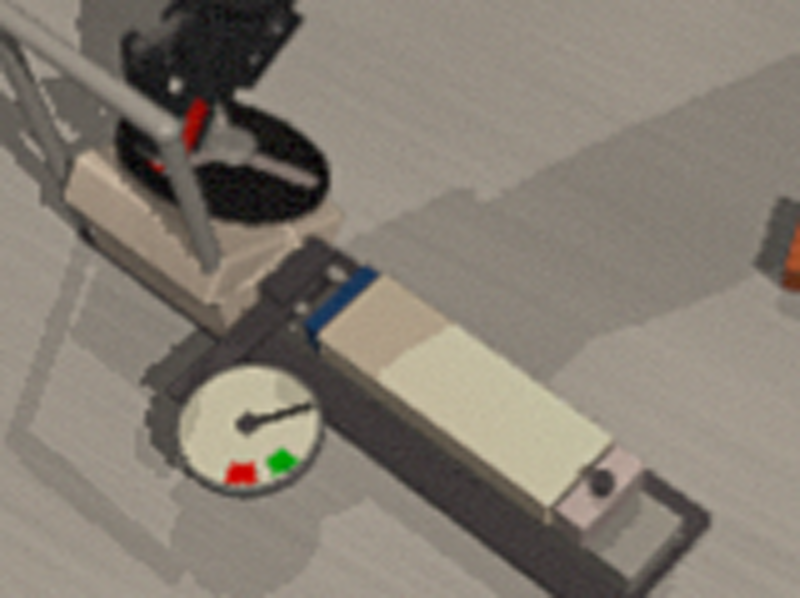

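View pics/w11.png

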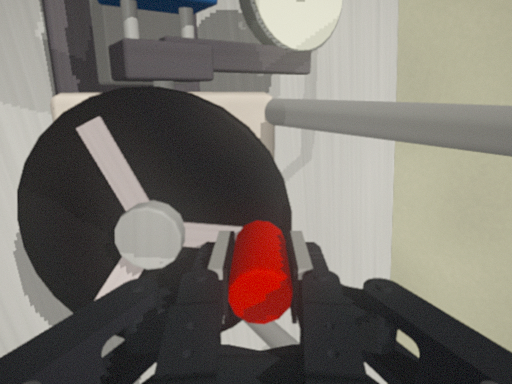

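```bash
cat > needle.py <<'E'
from h import *
def needle(c,img,travel):
    g=cv2.cvtColor(img,cv2.COLOR_BGR2GRAY).astype(np.float32)
    best=None
    base=np.array([.7215,-.0345,.0805])+YH*travel
    ph=np.radians(np.arange(0,360,2)); rs=np.linspace(.012,.028,9)
    # refine centre: maximise needle darkness contrast
    out=[]
    for ex in np.arange(-.006,.0061,.002):
        for ey in np.arange(-.006,.0061,.002):
            C=base+[ex,ey,0]
            pts=np.array([[pix(c,C+r*np.array([np.cos(p),np.sin(p),0])) for r in rs] for p in ph]).astype(np.float32)
            v=cv2.remap(g,pts[...,0],pts[...,1],cv2.INTER_LINEAR).max(1)
            i=v.argmin(); out.append((v[i],np.degrees(ph[i]),ex,ey))
    out.sort(key=lambda o:o[0]); b=out[:6]
    print('needle world angle deg', [ (round(float(o[0])),round(float(o[1])),round(o[2],3),round(o[3],3)) for o in b], 'mean',np.mean([o[1] for o in b]).round(1))
if __name__=='__main__':
    import sys
    c=env.camera('scene')
    for f,t in (('scene0.png',0),('s7.png',0),('sw11.png',.0102)): needle(c,cv2.imread('pics/'+f),t)
E
python3 needle.py
```

```text
needle world angle deg [(75, 134, np.float64(-0.006), np.float64(0.0)), (77, 138, np.float64(0.004), np.float64(-0.006)), (77, 146, np.float64(-0.002), np.float64(0.002)), (77, 152, np.float64(0.002), np.float64(0.002)), (77, 134, np.float64(0.0), np.float64(-0.004)), (77, 142, np.float64(-0.004), np.float64(0.002))] mean 141.0
needle world angle deg [(79, 142, np.float64(-0.004), np.float64(0.002)), (79, 134, np.float64(-0.006), np.float64(0.0)), (80, 142, np.float64(0.004), np.float64(-0.004)), (80, 144, np.float64(0.0), np.float64(0.0)), (80, 138, np.float64(0.002), np.float64(-0.004)), (80, 146, np.float64(-0.002), np.float64(0.002))] mean 141.0
needle world angle deg [(74, 140, np.float64(-0.002), np.float64(0.0)), (75, 144, np.float64(0.0), np.float64(0.0)), (75, 142, np.float64(0.004), np.float64(-0.004)), (76, 138, np.float64(0.002), np.float64(-0.004)), (76, 144, np.float64(0.002), np.float64(-0.002)), (76, 138, np.float64(0.004), np.float64(-0.006))] mean 141.0
```

```bash
python3 -m inch '[[-0.051,-0.008,0,0,0,0],[-0.101,-0.024,0,0,0,0],[-0.148,-0.046,0,0,0,0],[-0.148,-0.046,0,0,0,0]]'; python3 look.py w12.png;  python3 - <<'E'
from needle import *
c=env.camera('scene'); needle(c,c['image'],.0137)
E
python3 tab.py 2.1 2.2 2.3 2.4 2.5 2.6 2.7 2.8 2.9
```

```text
clock: 16.1
position: [0.6022, -0.1725, 0.1646]
ee_rot: [1.972, 1.74, 0.55]
force: [-8.5, 3.6, 4.9]
width: 0.0227
F tool [ 2.6 -4.4 -9.1]
[-0.0263  0.0446 -0.0326] 0.0517 2.103
needle world angle deg [(74, 138, np.float64(0.002), np.float64(0.002)), (75, 132, np.float64(0.0), np.float64(0.002)), (75, 130, np.float64(0.006), np.float64(-0.006)), (75, 138, np.float64(0.004), np.float64(0.0)), (75, 132, np.float64(0.002), np.float64(0.0)), (75, 142, np.float64(0.004), np.float64(0.002))] mean 135.3
2.2 -0.029 -0.019
2.3 -0.056 -0.041
2.4 -0.081 -0.065
2.5 -0.103 -0.092
2.6 -0.122 -0.121
2.7 -0.138 -0.151
2.8 -0.152 -0.183
2.9 -0.162 -0.216
```

View pics/scw12.png

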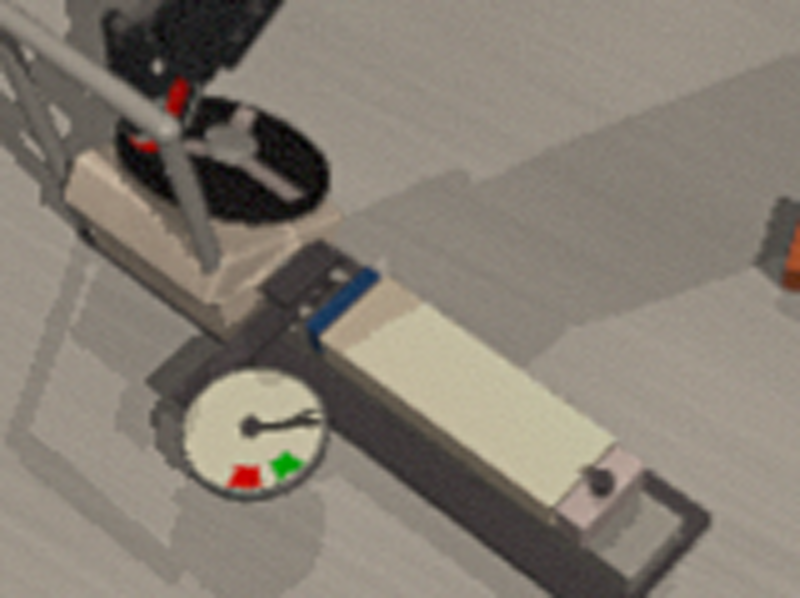

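```bash
cat > nm.py <<'E'
from h import *
import sys
# args: camera, centre u v, tip u v  (crop coords scene 5x/4.6)
c=env.camera('scene'); a=list(map(float,sys.argv[1:]))
f=lambda x,y: onz(c,(150+(x+.5)/5-.5,170+(y+.5)/4.6-.5),.0805)
C=f(*a[:2])
for i in range(2,len(a),2):
    d=f(*a[i:i+2])-C; print(np.degrees(np.arctan2(d[1],d[0])).round(1), np.linalg.norm(d).round(4), 'needle', np.radians(141-np.degrees(np.arctan2(d[1],d[0]))).round(2))
E
python3 nm.py 250 427 318 420 286 465 244 477 310 408; python3 nm.py 247 424 312 405 282 461 241 473
```

```text
129.3 0.0393 needle 0.2
74.8 0.0339 needle 1.16
31.7 0.0328 needle 1.91
143.2 0.0361 needle -0.04
141.7 0.0389 needle -0.01
74.8 0.033 needle 1.16
31.6 0.0322 needle 1.91
```

```bash
python3 -m inch '[[-0.029,-0.019,0,0,0,0],[-0.056,-0.041,0,0,0,0],[-0.081,-0.065,0,0,0,0],[-0.103,-0.092,0,0,0,0],[-0.122,-0.121,0,0,0,0],[-0.138,-0.151,0,0,0,0],[-0.138,-0.151,0,0,0,0]]'; python3 look.py w13.png;  python3 tab.py 2.7 2.75 2.8 2.85 2.9 2.95 3.0 3.05 3.1 3.15 3.2
```

```text
clock: 17.23
position: [0.5817, -0.1906, 0.152]
ee_rot: [1.97, 1.739, 0.551]
force: [-2.2, 4.4, 4.5]
width: 0.0227
F tool [ 4.1  0.4 -5.3]
[-0.0468  0.0225 -0.0327] 0.0519 2.693
2.75 -0.007 -0.016
2.8 -0.013 -0.032
2.85 -0.019 -0.049
2.9 -0.023 -0.065
2.95 -0.027 -0.082
3.0 -0.03 -0.099
3.05 -0.032 -0.116
3.1 -0.033 -0.134
3.15 -0.033 -0.151
3.2 -0.033 -0.168
```

View pics/scw13.png

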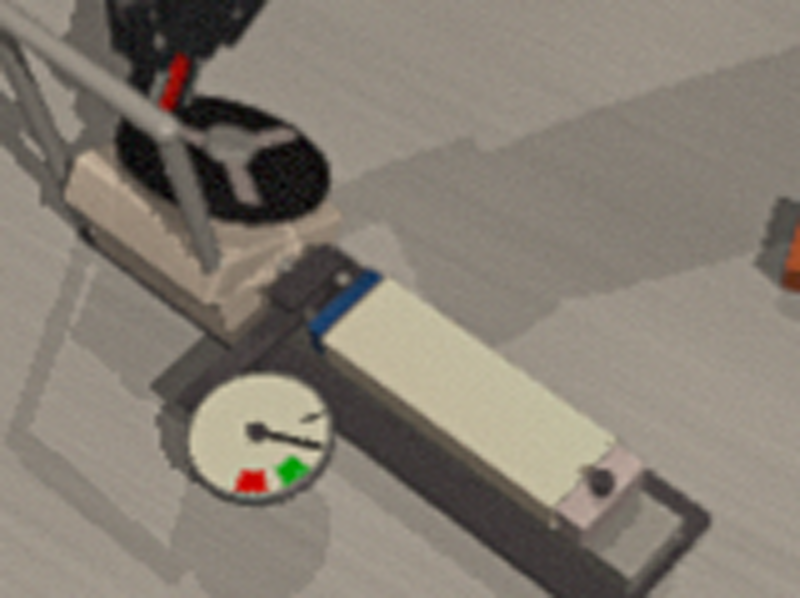

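```bash
python3 nm.py 257 432 320 446 292 470 314 416
```

```text
108.4 0.0382 needle 0.57
74.1 0.0334 needle 1.17
140.9 0.0339 needle 0.0
```

```bash
python3 -m inch '[[-0.013,-0.032,0,0,0,0],[-0.023,-0.065,0,0,0,0],[-0.03,-0.099,0,0,0,0],[-0.033,-0.134,0,0,0,0],[-0.033,-0.168,0,0,0,0],[-0.033,-0.168,0,0,0,0]]'; python3 look.py w14.png;  python3 tab.py 3.2 3.25 3.3 3.35 3.4
```

```text
clock: 18.12
position: [0.5609, -0.1933, 0.1378]
ee_rot: [1.97, 1.738, 0.551]
force: [1.8, 2.1, 4.5]
width: 0.0229
F tool [ 2.3  3.8 -2.8]
[-0.052  -0.0022 -0.0327] 0.0521 -3.099
3.25 0.001 -0.017
3.3 0.004 -0.034
3.35 0.007 -0.051
3.4 0.011 -0.068
```

View pics/scw14.png

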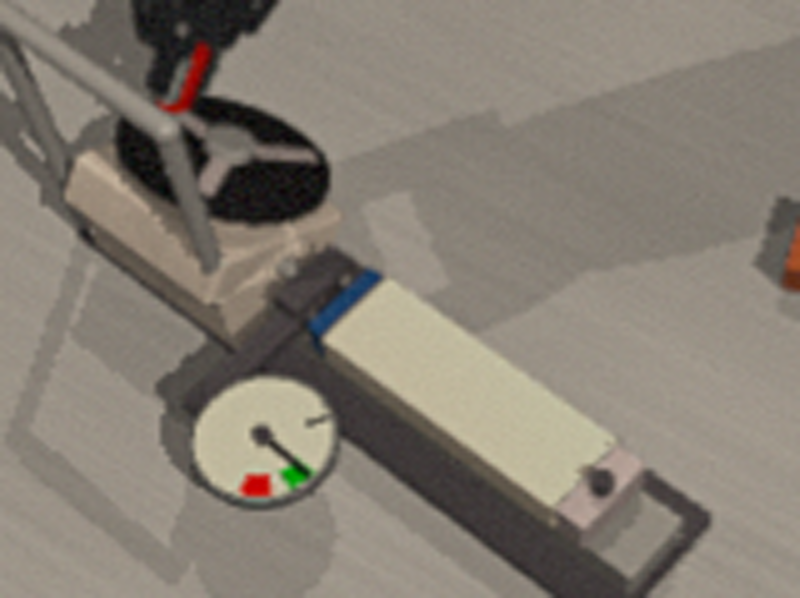

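```bash
python3 nm.py 262 434 309 472 296 476 318 420; python3 -m inch '[[0.002,-0.025,0,0,0,0],[0.005,-0.041,0,0,0,0],[0.005,-0.041,0,0,0,0]]'; python3 look.py w15.png
```

```text
81.7 0.0382 needle 1.03
70.8 0.0351 needle 1.23
138.9 0.033 needle 0.04
clock: 18.65
position: [0.5563, -0.1921, 0.1345]
ee_rot: [1.969, 1.738, 0.551]
force: [3.3, -0.7, 5.4]
width: 0.0233
F tool [-0.3  5.9 -2.5]
[-0.0515 -0.0081 -0.0327] 0.0521 -2.986
```

View pics/scw15.png

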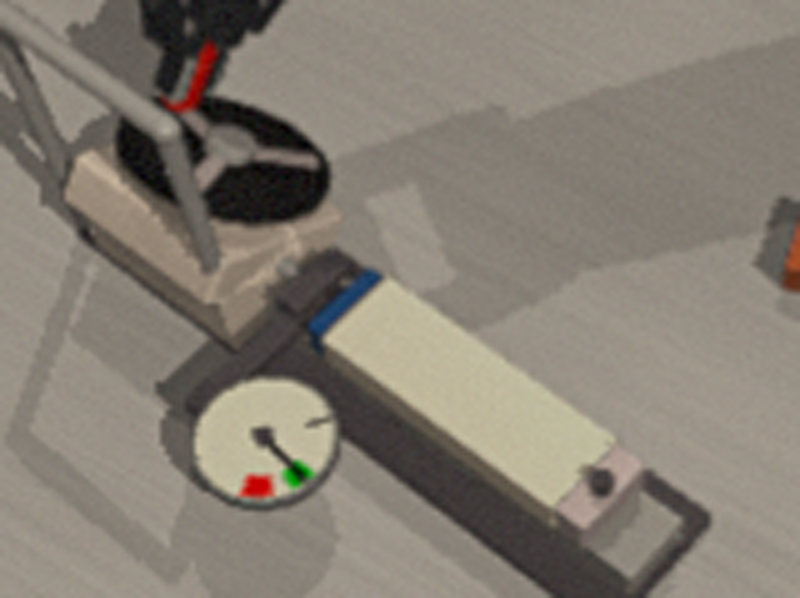

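```bash
python3 -m inch '[[0,0,0,0,0,0],[0,0,0,0,0,0],[0,0,0,0,0,0],[0,0,0,0,0,0]]' 0.6; python3 -m inch '[[0,0,-0.2,0,0,0],[0,0,-0.5,0,0,0],[0,0,-0.8,0,0,0],[0,0,-1.0,0,0,0],[0,0,-1.0,0,0,0]]';  python3 look.py w16.png
```

```text
clock: 19.25
position: [0.5556, -0.1918, 0.1333]
ee_rot: [1.971, 1.74, 0.55]
force: [0.2, 0.5, 0.4]
width: 0.0682
clock: 19.88
position: [0.47, -0.1814, 0.2587]
ee_rot: [1.968, 1.736, 0.551]
force: [0.9, 0.7, -0.9]
width: 0.0684
F tool [0.8 0.2 1.2]
[-0.0517 -0.0081 -0.1843] 0.0523 -2.986
```

View pics/scw16.png

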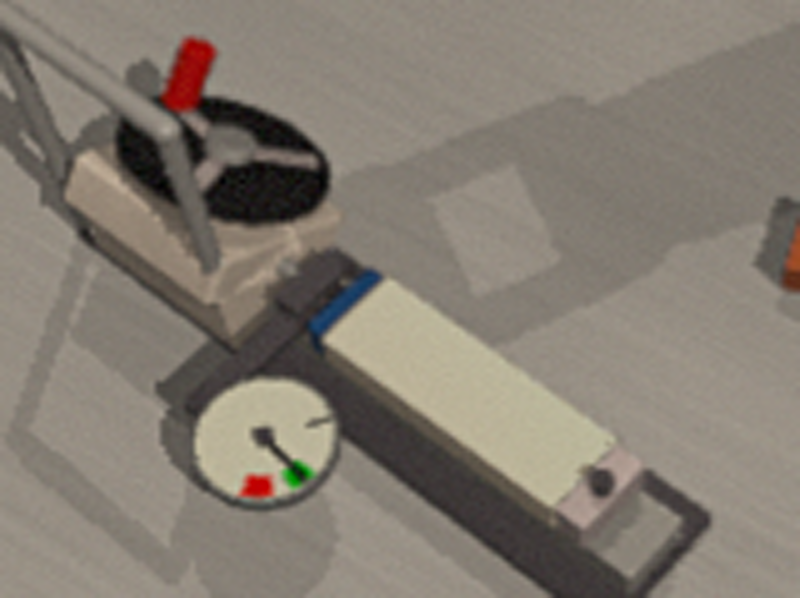

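View pics/w16.png

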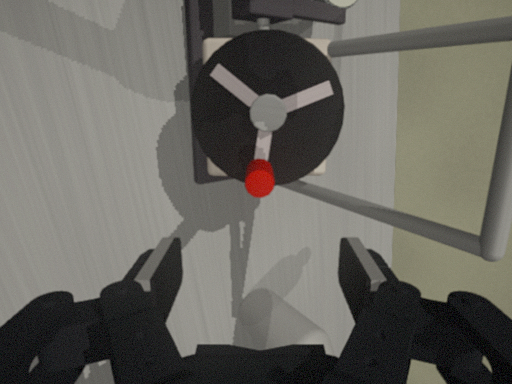

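```bash
python3 nm.py 263 435 303 475 297 475 319 421; python3 - <<'E'
from h import *
for cn in ['scene','top']:
    c=snap(cn,cn+'_end.png')
    for n in ['white_stone_center','brown_stone_center','spray','bowl','stop_face']:
        print(cn,n,[(toworld(c,q['location']).round(3).tolist(),round(q['conf'],2)) for q in env.landmark_of(cn,n)][:2])
a=cv2.imread('pics/top_end.png'); cv2.imwrite('pics/te.png',cv2.resize(a[90:190,180:330],None,fx=5,fy=5,interpolation=cv2.INTER_CUBIC))
E
```

```text
76.2 0.0362 needle 1.13
72.0 0.034 needle 1.2
138.9 0.033 needle 0.04
scene white_stone_center [([0.219, -0.282, 0.007], 0.85), ([0.639, 0.068, 0.067], 0.75)]
scene brown_stone_center [([0.382, 0.25, 0.016], 0.76), ([0.646, -0.168, 0.283], 0.52)]
scene spray [([0.613, -0.438, -0.001], 0.71)]
scene bowl [([0.627, 0.447, -0.0], 0.61)]
scene stop_face []
top white_stone_center [([0.307, -0.454, 0.013], 0.8), ([0.633, 0.071, 0.066], 0.77)]
top brown_stone_center [([0.389, 0.249, 0.017], 0.61), ([0.611, -0.438, -0.006], 0.31)]
top spray [([0.61, -0.437, -0.004], 0.75)]
top bowl [([0.627, 0.45, -0.001], 0.96)]
top stop_face [([0.647, 0.159, 0.048], 0.42)]
```

View pics/te.png

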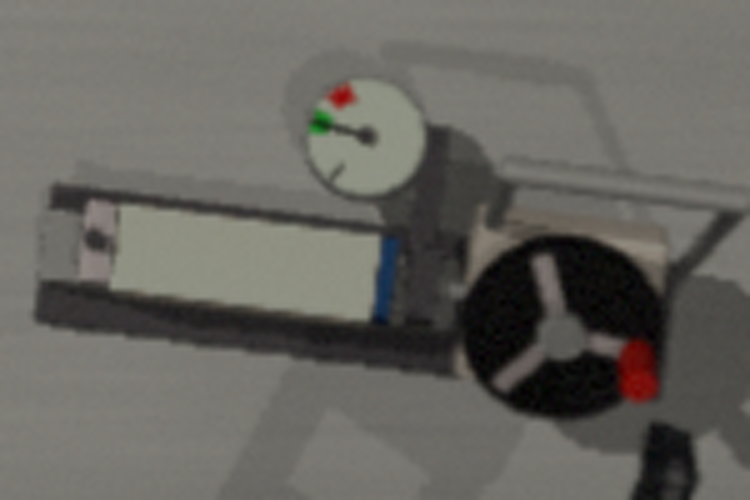

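The top view shows the stone square on the bed between the jaw and the stop. The needle lies in the middle of the green, and the hand is clear.

```bash
python3 -c "
from rig import env
print(env.finish_job()); print(env.observe()['clock'])"
```

```text
the job is handed in; nothing more can be done
None
the job is handed in; nothing more can be done
```

I laid the largest white whetstone (measured at about 180 x 59 mm) flat and square on the bed. I then wound the wheel about 2.9 rad clockwise by its handle, let go, backed off 150 mm and handed the job in at about 20.5 s of the 64 s. Handing in reported no verdict.

**Last checks:**
- **Stone:** its end sat against the stop with the jaw pressed on the other end. The networks put its centre at about (0.636, 0.07, 0.066) m, in line with the bed and at the right height.
- **Needle:** it read about 1.13–1.2 rad, in the middle of the green, in both the scene and top views after release. The highest reading on the way was about 1.15 rad.
- **Bystanders:** brown stone, spray bottle and bowl were all within about 5 mm of where they were first seen.
- **Force:** there was almost none on the hand at the end (about 1 N).

**What disagreed:**
- The scene and top cameras differed by about 3 mm on where the wheel is. I corrected this from a wrist picture before gripping the handle.
- When the stone touched the bed, the wrist showed a brief push of about 26 N, partly sideways. I backed off 2 mm before releasing.
- In the last scene picture the network missed the stop face. It also put one of the smaller white stones first for the white stone, and in the top view as well. I judged the fit at the stop from the pictures.

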